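# Show a dropped tape measure to the inspection camera

## Task

The yellow tape measure was dropped and its case must be checked for cracks. Hold it upright over the green ring at the height of the inspection camera's lens and show the lens squarely, keeping still for about a second each time, first the end with the blade hook, then one of the flat sides (either), then the back end. Then set it down upright in the middle of the blue mat and let go; do not bump the camera.

Things in the scene. Friction and masses are not known exactly. Their poses are not given: they have to be found in the camera images.
- tape: yellow tape measure, red lock button, loose, standing on its underside, any yaw: 34 mm thick (x), 78 long (y), 66 high (z), 0.3 kg. Origin: centre of the underside. The blade hook (small metal tab at the foot) is at the -y end, the back end at +y, the flat sides face +x and -x. Grip it from above across the 34 mm, about 45 mm above the underside.
- inspection_camera: fixed inspection camera, 98 mm high: black head over a grey foot plate 6 mm thick, 90 wide, from 35 mm behind to 180 in front of the origin (on the bench under the head). The lens looks along its -x, 75 mm above the bench, tip at x = -44 mm. Green ring (60 mm wide) on the plate centred at x = -140 mm, y = 0: hold the tape's middle over it at lens height (underside 42 mm above the bench).
- mat: flat blue mat fixed to the bench, 140 x 140 mm and 4 mm thick; origin: centre of its underside, z up.

How it is judged:
By the outcome, as a careful person would: the job done as asked, in the order asked, and still so for the second after the job is handed in, with the robot touching nothing.
It also fails if it takes over 58 s, if anything falls off the work surface, if the arm or the gripper's body presses on something with over 40 N, if the wrist force passes 120 N, or if a joint passes its speed limit or range.

## Robot

A 6-joint arm with a two-finger parallel gripper is mounted at the origin on a cart in front of the work surface, level with it; the furniture and walls round the work are solid. World frame = base frame: x ahead of the robot, y to its left, z up, the work surface at z = 0. Lengths are in m, angles in rad, forces in N, time in s.
With the tool pointing down it reaches from about 0.35 to 0.8 m from the base axis. Payload 7.3 kg.
Tool frame: the origin (TCP) lies midway between the tips of the shut fingers; the grasp point (between the pads) lies bot.grasp_offset behind it (bot.grasp_offset is the distance from the TCP to the grasp point, in m); z points along the fingers, y is the line along which they close (so a half turn about z gives the same grasp; the last joint's range is limited). The gripper opens to 85 mm and grips with 20 to 120 N. Pads are 22 mm wide; open, the fingers measure 114 mm over their backs; the gripper's body (76 mm by 85 mm) begins 54 mm behind the grasp point. The pads swing forward as they close: fully open they stand 13 mm farther back than shut.
Start: joints at [1.146, 0.342, 1.524, -0, 1.275, -0.146], TCP at [0.144, 0.505, 0.231] pointing down, gripper open.
Joint ranges: [-2.53, 2.53], [-0.77, 2.02], [0.04, 2.7], [-1, 4.14], [0.28, 2.66], [-3.11, 3.11]. Speed limits (rad/s): [2.57, 2.57, 3.14, 3.14, 3.14, 3.14].

## Interface

Orientations are given as a unit quaternion [x, y, z, w].
In Python, from rig import monitor, optics, workorder, bot gives the robot as it stands.
- The arm moves only by the tool jog_arm, never from a script. Its argument "motion" is a list of rows, each a list of 7 numbers: the closure, from 0 (fully open) to 1 (shut), then the shift along the tool's x, y, z in cm, then the turn, a rotation vector about the tool's x, y, z in degrees. A call has 1 to 20 rows; each row is the pose to reach, as a shift and turn from the pose commanded when the call began, along the tool's axes at that moment; what a row does not reach only later rows make up. A row lasts 1/8 s, in which the tool goes at most 62.5 mm and 10.7 degrees, less where a joint would pass 70% of its speed; a pose out of reach is approached as far as the arm can. A call with a gripper value outside its range is refused whole. The fingers move at their own pace and stop on an object; "grip_force" is the grip in N (left out, the last holds). Time passes only in rows, so rows that repeat a pose let the fingers close. It gives the time, the measured TCP pose, the force, the opening and the grip force at its end, in the units of the state.
- monitor.sense(): the state, without advancing time (a new reading comes with each control period).
- optics.read_camera(name): name is "scene" or "top"; returns the picture (400x640x3 uint8, red, green, blue); there is no depth.
- optics.calibration(name): a dict with "fx", "fy", "cx", "cy" (pixels), "world_from_camera" (4x4, takes a point from camera to world coordinates). Camera axes: x right, y up, looking along -z (the intrinsics and any distortion apply to the point x, -y, -z); pixel columns grow to the right and rows downward; lengths in m; the calibration is good to about 2 mm. A picture is of the moment at which its call begins. calibration takes no time and is no camera call.
- workorder.sign_off(): hands the job in; it is judged then, once.
The state is a dict: "time": time; "joint_pos": joint angles; "joint_vel": joint speeds; "joint_torque": joint torques, N m; "position": TCP position; "tcp_rot": TCP orientation; "contact_force": force on the tool from outside, world axes, zero at the start; "moment": the same for the moment, N m; "grip_width": finger opening in m; "finger_force": force on a finger pad.
Only numpy, scipy, OpenCV 4.12 (cv2) and the standard library are available. Lean on these libraries where they do the work, as an engineer would, in place of code of your own. Each camera call takes 0.05 s, during which the arm holds its last target. There are 200 camera calls.

## Working session

There is one attempt and no reset: what is moved stays moved. The work goes in short steps, Python scripts to look and compute and a tool call to move; the robot and the scene stay as the last step left them, time stands still between calls to the robot, and variables do not carry over. Pictures are saved under pics/ and viewed, at most 11 in all, crops included, and the job is handed in when it is done.

Besides the shell and the picture viewer there is one more tool, called as name([rows], argument=value, ...), one row to a line, values as JSON. jog_arm: Moves the arm, as the interface text tells. Its arguments: {"type":"object","properties":{"motion":{"type":"array"},"grip_force":{"type":"number"}},"required":["motion"]}

```bash
mkdir -p pics
python3 - <<'E'
from rig import monitor, optics, workorder, bot
import cv2
print(bot.grasp_offset, monitor.sense())
for n in("scene","top"):
    im=optics.read_camera(n); cv2.imwrite(f"pics/{n}0.png",im[:,:,::-1]); print(n,optics.calibration(n))
E
```

```text
0.0187 {'time': 0.0, 'joint_pos': array([ 1.14599806e+00,  3.42743663e-01,  1.52502231e+00,  1.30078437e-05,
        1.27541383e+00, -1.45996320e-01]), 'joint_vel': array([-0.00259325, -0.00057311,  0.00087281,  0.0017291 ,  0.00064462,
        0.00112025]), 'joint_torque': array([-5.87077448e-04, -4.33673823e+01, -2.46013498e+01, -3.98017701e-04,
        7.84746255e-03, -9.73506673e-06]), 'position': array([0.14428554, 0.5043605 , 0.23061325]), 'tcp_rot': array([ 1.38951761e-01,  9.90298833e-01, -7.59719998e-04, -2.29390178e-04]), 'contact_force': array([-0.52524908,  0.35932821,  0.26597608]), 'moment': array([ 0.04328721, -0.01265886,  0.00518911]), 'finger_force': 0.0, 'grip_width': 0.08517144214107851}
scene {'fx': 432.7402693697103, 'fy': 432.7402693697103, 'cx': 319.8139928324341, 'cy': 200.65754015716354, 'world_from_camera': array([[ 0.75445904,  0.39120651, -0.527019  , -0.12309269],
       [-0.65609019,  0.47197424, -0.58888537, -0.73735735],
       [ 0.0183636 ,  0.79006189,  0.61275198,  0.80984918],
       [ 0.        ,  0.        ,  0.        ,  1.        ]])}
top {'fx': 398.18379702267043, 'fy': 398.18379702267043, 'cx': 318.53549372248295, 'cy': 197.0549797003016, 'world_from_camera': array([[ 0.01652897,  0.98161405, -0.19015951,  0.28359753],
       [-0.99982425,  0.01790933,  0.00554264,  0.02200523],
       [ 0.00884636,  0.19003448,  0.98173756,  1.24061739],
       [ 0.        ,  0.        ,  0.        ,  1.        ]])}
```

View pics/scene0.png

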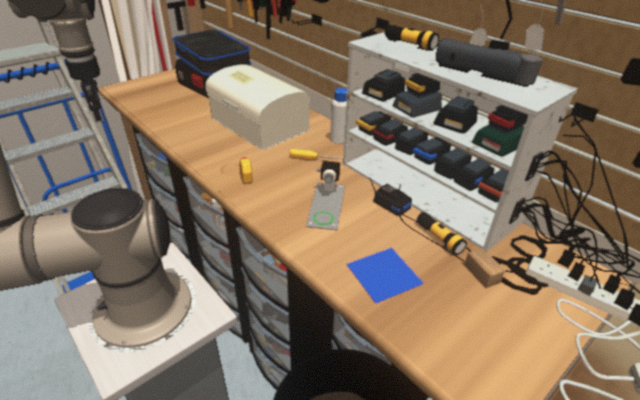

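View pics/top0.png

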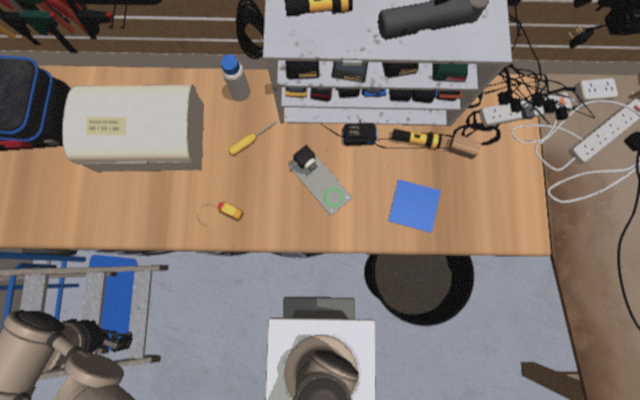

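The top picture shows the tape at about (230,211), the camera head at (305,157), the ring at (333,198) and the mat at (414,206). I'll enlarge crops to read them more closely.

Run:
```python
import cv2,numpy as np
t=cv2.imread("pics/top0.png");s=cv2.imread("pics/scene0.png")
R=lambda im,x,y,w,h,k:cv2.resize(im[y:y+h,x:x+w],None,fx=k,fy=k,interpolation=cv2.INTER_CUBIC)
a=R(t,190,190,65,45,6)   # 390x270
b=R(s,225,145,65,45,6)
c=R(t,280,140,80,80,4) #320
d=R(s,300,150,80,80,4)
cv2.imwrite("pics/c.png",np.vstack([np.hstack([a,b]),np.hstack([c,d,np.zeros((320,140,3),np.uint8)])]))
```

```text
(no output)
```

View pics/c.png

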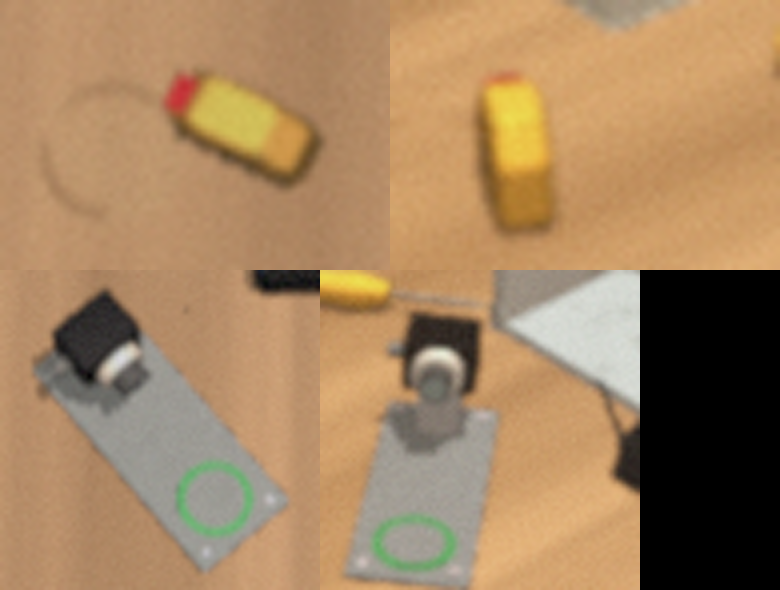

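The top crop shows the yellow tape top with the red button at its upper-left end, and the orange end face at the lower right with its foot at about (320,140)–(293,185) in crop pixels. The scene crop shows that end face with no hook, its foot at (505,228)–(550,222), so the hook should be at the red end. The plate and ring are clear.

```bash
cat > h.py <<'E'
import numpy as np,cv2
from rig import monitor, optics, workorder, bot
C={n:optics.calibration(n) for n in("top","scene")}
def bp(n,u,v,z):
    c=C[n];T=c["world_from_camera"]
    d=T[:3,:3]@np.array([(u-c["cx"])/c["fx"],-(v-c["cy"])/c["fy"],-1]);o=T[:3,3]
    return o+d*(z-o[2])/d[2]
def proj(n,P):
    c=C[n];T=c["world_from_camera"];p=(np.atleast_2d(P)-T[:3,3])@T[:3,:3]
    return np.c_[c["cx"]+c["fx"]*p[:,0]/-p[:,2],c["cy"]-c["fy"]*p[:,1]/-p[:,2]]
E
python3 - <<'E'
from h import *
np.set_printoptions(precision=4,suppress=True)
tc=lambda x,y:(190+x/6,190+y/6); sc=lambda x,y:(225+(x-390)/6,145+y/6)
pt=lambda x,y:(280+x/4,140+(y-270)/4); ps=lambda x,y:(300+(x-320)/4,150+(y-270)/4)
a=lambda p,q:np.degrees(np.arctan2(*(q-p)[1::-1]))
print("tape top corners",*[bp("top",*tc(*p),.066) for p in[(205,75),(283,110),(183,122),(262,158)]])
P=[bp("top",*tc(*p),.066) for p in[(183,122),(262,158),(205,75),(283,110)]]
print("yaw top",a(P[0],P[1]),a(P[2],P[3]))
print("end foot top",*[bp("top",*tc(*p),0) for p in[(320,140),(293,185)]])
print("end foot scene",*[bp("scene",*sc(*p),0) for p in[(505,228),(550,222)]])
print("scene top face",*[bp("scene",*sc(*p),.066) for p in[(486,85),(540,83),(498,170),(548,165)]])
print("ring",bp("top",*pt(215,499),.006),bp("scene",*ps(414,543),.006))
q=[bp("top",*pt(*p),.006) for p in[(38,370),(206,571),(150,340),(288,502)]]
print("plate",*q,a(q[1],q[0]),a(q[3],q[2]))
q=[bp("scene",*ps(*p),.006) for p in[(347,575),(468,587),(388,405),(497,412)]]
print("plate s",*q,a(q[0],q[2]),a(q[1],q[3]))
for n in("top","scene"):
    im=cv2.imread(f"pics/{n}0.png").astype(int);m=((im[:,:,0]>120)&(im[:,:,2]<70)).astype(np.uint8)
    _,_,st,ce=cv2.connectedComponentsWithStats(m)
    for k in range(1,len(st)):
        if st[k,4]>800: 
            w=cv2.minAreaRect(np.argwhere(_==k)[:,::-1].astype(np.float32));print(n,st[k],bp(n,*ce[k],.004),w)
E
```

```text
tape top corners [0.4894 0.2973 0.066 ] [0.4724 0.2575 0.066 ] [0.4655 0.3067 0.066 ] [0.4482 0.2665 0.066 ]
yaw top -113.32853605791155 -113.09054908228529
end foot top [0.4675 0.2505 0.    ] [0.4435 0.2633 0.    ]
end foot scene [0.4473 0.2655 0.    ] [0.4688 0.2549 0.    ]
scene top face [0.4649 0.3001 0.066 ] [0.488  0.2837 0.066 ] [0.4259 0.2286 0.066 ] [0.4478 0.2163 0.066 ]
ring [ 0.523 -0.033  0.006] [ 0.5222 -0.034   0.006 ]
plate [0.6257 0.1098 0.006 ] [ 0.4655 -0.0265  0.006 ] [0.6524 0.0205 0.006 ] [ 0.5216 -0.0907  0.006 ] 40.3949297094032 40.38565891009099
plate s [ 0.4628 -0.03    0.006 ] [ 0.5197 -0.094   0.006 ] [0.6191 0.1074 0.006 ] [0.6798 0.0449 0.006 ] 41.314917114740375 40.943350484824606
top [ 101  272   33   62 1577] [0.1913 0.6131 0.004 ] ((116.64356231689453, 301.5643615722656), (27.463024139404297, 62.09031295776367), 5.710592269897461)
scene [ 349  250   72   52 2046] [ 0.495  -0.2934  0.004 ] ((384.63458251953125, 273.826904296875), (44.547725677490234, 59.17939758300781), 67.61986541748047)
```

```bash
cat >> h.py <<'E'
from scipy.spatial.transform import Rotation as R
def go(p,yaw,ref=None):
    """shift (cm), turn (deg) in tool axes from ref pose (pos, yaw of tool y; default measured) to p, tool y at yaw, pointing down"""
    s=monitor.sense(); 
    f=lambda y:R.from_matrix(np.array([[-np.cos(np.radians(y)+np.pi/2),np.cos(np.radians(y)),0],[-np.sin(np.radians(y)+np.pi/2),np.sin(np.radians(y)),0],[0,0,-1]]))
    # x = y cross z
    def f(y):
        Y=np.array([np.cos(np.radians(y)),np.sin(np.radians(y)),0]);Z=np.array([0,0,-1.])
        return R.from_matrix(np.c_[np.cross(Y,Z),Y,Z])
    p0,r0=(s["position"],R.from_quat(s["tcp_rot"])) if ref is None else (np.array(ref[0]),f(ref[1]))
    print("t",round(s["time"],2),"shift",np.round(r0.inv().apply(np.array(p)-p0)*100,2),"turn",np.round((r0.inv()*f(yaw)).as_rotvec(degrees=True),1))
E
sed -i '/f=lambda y/d' h.py
python3 - <<'E'
from h import *
np.set_printoptions(precision=4,suppress=True)
go([.4724,.2943,.14],-23.2)
im=cv2.imread("pics/top0.png")[170:240,380:450].astype(int)
m=(im[:,:,0]-im[:,:,2]>60);v,u=np.argwhere(m).mean(0);print(u+380,v+170,m.sum(),bp("top",u+380,v+170,.004))
E
```

```text
t 0.1 shift [-37.32 -11.16   9.08] turn [-0.1  0.1 97.2]
414.30441810344826 205.53609913793105 1856 [ 0.5014 -0.2878  0.004 ]
```

jog_arm([
  [0, -6, -2, 1, 0, 0, 10],
  [0, -12, -4, 2, 0, 0, 20],
  [0, -17, -5, 3, 0, 0, 30],
  [0, -22, -6.5, 4, 0, 0, 40],
  [0, -27, -8, 5, 0, 0, 50],
  [0, -31, -9.5, 6, 0, 0, 60],
  [0, -34, -10.5, 7, 0, 0, 70],
  [0, -36, -11, 8, 0, 0, 80],
  [0, -37.3, -11.2, 9, 0, 0, 90],
  [0, -37.3, -11.2, 9, 0, 0, 97.2],
  [0, -37.3, -11.2, 9, 0, 0, 97.2],
  [0, -37.3, -11.2, 9, 0, 0, 97.2],
  [0, -37.3, -11.2, 9, 0, 0, 97.2],
], grip_force=40)

```text
time: 1.72
position: [0.4721, 0.2946, 0.1414]
tcp_rot: [0.834, 0.551, 0.0, 0.0]
contact_force: [0.3, -0.6, 0.0]
grip_width: 0.0854
finger_force: 0.0
```

Run:
```python
from h import *
go([.4724,.2943,.026],-23.2)
cr=[]
for n,(x,y) in(("top",(195,170)),("scene",(205,115))):
    im=optics.read_camera(n)[:,:,::-1]; cr.append(cv2.resize(im[y:y+80,x:x+66],None,fx=6,fy=6,interpolation=cv2.INTER_CUBIC))
cv2.imwrite("pics/d.png",np.hstack(cr))
```

```text
t 1.73 shift [-0.02  0.03 11.54] turn [ 0.  -0.   0.1]
```

View pics/d.png

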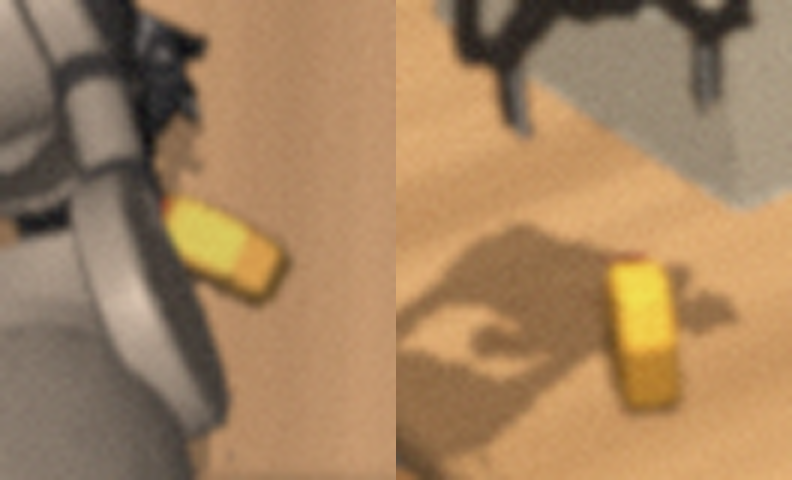

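The scene crop shows the open fingers, tips at (515,130) and (705,105), straddling the tape's axis. The tape's visible orange end, foot at (655,408), shows no hook. I'll go down and grip.

jog_arm([
  [0, 0, 0, 4, 0, 0, 0],
  [0, 0, 0, 7, 0, 0, 0],
  [0, 0, 0, 9, 0, 0, 0],
  [0, 0, 0, 10.5, 0, 0, 0],
  [0, 0, 0, 11.3, 0, 0, 0],
  [0, 0, 0, 11.3, 0, 0, 0],
  [0.7, 0, 0, 11.3, 0, 0, 0],
  [0.7, 0, 0, 11.3, 0, 0, 0],
  [0.7, 0, 0, 11.3, 0, 0, 0],
  [0.9, 0, 0, 11.3, 0, 0, 0],
  [0.9, 0, 0, 11.3, 0, 0, 0],
  [0.9, 0, 0, 11.3, 0, 0, 0],
  [0.9, 0, 0, 11.3, 0, 0, 0],
  [0.9, 0, 0, 11.3, 0, 0, 0],
], grip_force=50)

```text
time: 3.58
position: [0.4726, 0.2947, 0.029]
tcp_rot: [0.835, 0.551, 0.001, 0.0]
contact_force: [-0.8, 0.4, 4.9]
grip_width: 0.0314
finger_force: 49.6
```

jog_arm([
  [0.9, 0, 0, -1, 0, 0, 0],
  [0.9, 0, 0, -3, 0, 0, 0],
  [0.9, 0, 0, -5, 0, 0, 0],
  [0.9, 0, 0, -7, 0, 0, 0],
  [0.9, 0, 0, -8, 0, 0, 0],
  [0.9, 0, 0, -8, 0, 0, 0],
  [0.9, 0, 0, -8, 0, 0, 0],
])

```text
time: 4.45
position: [0.4717, 0.2942, 0.1075]
tcp_rot: [0.835, 0.551, -0.001, -0.0]
contact_force: [-0.1, 0.2, -2.9]
grip_width: 0.0316
finger_force: 50.2
```

Run:
```python
from h import *
s=monitor.sense();print(s["position"],s["contact_force"],s["grip_width"])
cr=[]
for n,(x,y) in(("top",(195,170)),("scene",(205,100))):
    im=optics.read_camera(n)[:,:,::-1]; cr.append(cv2.resize(im[y:y+80,x:x+66],None,fx=6,fy=6,interpolation=cv2.INTER_CUBIC))
cv2.imwrite("pics/e.png",np.hstack(cr))
# expected pixels of box corners (underside z), centre at TCP
p=s["position"];a=np.radians(66.8);l=np.array([np.cos(a),np.sin(a),0]);w=np.array([-l[1],l[0],0])
z=p[2]-.029
q=proj("scene",[p*[1,1,0]+[0,0,z+h]-.039*l+k*.017*w for h in(0,.066) for k in(-1,1)]);print((q-[205,100])*6+[396,0])
```

```text
[0.47169901 0.29418791 0.10747748] [-0.09904312  0.17284947 -2.90067798] 0.03155448451530908
[[672.74527113 368.78078037]
 [607.177662   378.74698911]
 [662.37443253 257.63774809]
 [594.69070688 267.17867998]]
```

View pics/e.png

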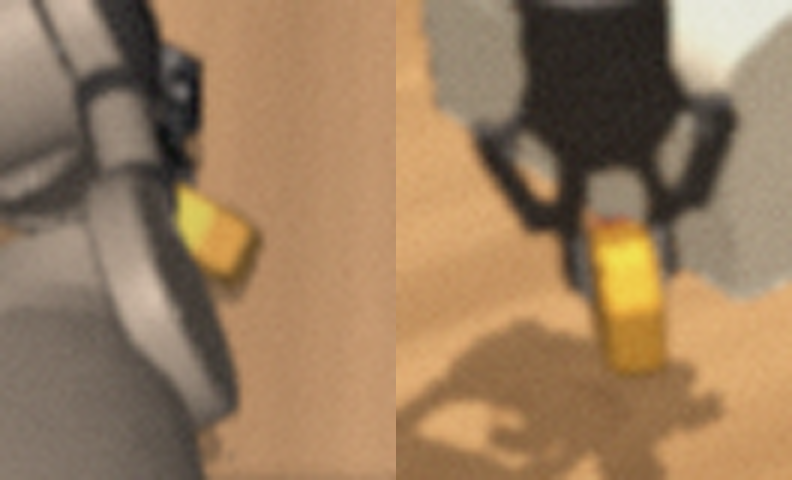

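The held tape sits as predicted: its foot corners at (610,372) and (663,370) are within about 1 px of the projection. I'll turn the red end towards the scene camera, away from the lens, to confirm the hook.

Run:
```python
from h import *
go([.44,.12,.20],110)
```

```text
t 4.55 shift [-17.27   3.93  -9.24] turn [-1.000e-01 -0.000e+00 -1.332e+02]
```

jog_arm([
  [0.9, -1, 0.3, -2, 0, 0, -10],
  [0.9, -3, 0.7, -4, 0, 0, -20],
  [0.9, -6, 1.3, -6, 0, 0, -30],
  [0.9, -9, 2, -8, 0, 0, -40],
  [0.9, -12, 2.7, -9.2, 0, 0, -50],
  [0.9, -15, 3.4, -9.2, 0, 0, -60],
  [0.9, -17, 3.9, -9.2, 0, 0, -70],
  [0.9, -17.3, 3.9, -9.2, 0, 0, -80],
  [0.9, -17.3, 3.9, -9.2, 0, 0, -90],
  [0.9, -17.3, 3.9, -9.2, 0, 0, -100],
  [0.9, -17.3, 3.9, -9.2, 0, 0, -110],
  [0.9, -17.3, 3.9, -9.2, 0, 0, -120],
  [0.9, -17.3, 3.9, -9.2, 0, 0, -130],
  [0.9, -17.3, 3.9, -9.2, 0, 0, -133.2],
  [0.9, -17.3, 3.9, -9.2, 0, 0, -133.2],
])

```text
time: 6.42
position: [0.4397, 0.12, 0.1999]
tcp_rot: [-0.174, 0.985, 0.0, -0.0]
contact_force: [0.7, 0.9, -3.0]
grip_width: 0.0312
finger_force: 50.3
```

Run:
```python
from h import *
s=monitor.sense();p=s["position"];print(p)
c=proj("scene",p)[0].astype(int);print(c)
im=optics.read_camera("scene")[:,:,::-1]; x,y=c-[35,40]
cv2.imwrite("pics/f.png",cv2.resize(im[y:y+75,x:x+70],None,fx=7,fy=7,interpolation=cv2.INTER_CUBIC))
go([.5228,-.0335,.071],-49.3); go([.5228,-.0335,.071],-49.3,(p,110))
```

```text
[0.43972775 0.11999744 0.19986683]
[264 148]
t 6.47 shift [ -2.58 -17.27  12.89] turn [-1.000e-01 -0.000e+00  1.593e+02]
t 6.47 shift [ -2.56 -17.27  12.89] turn [  0.    0.  159.3]
```

View pics/f.png

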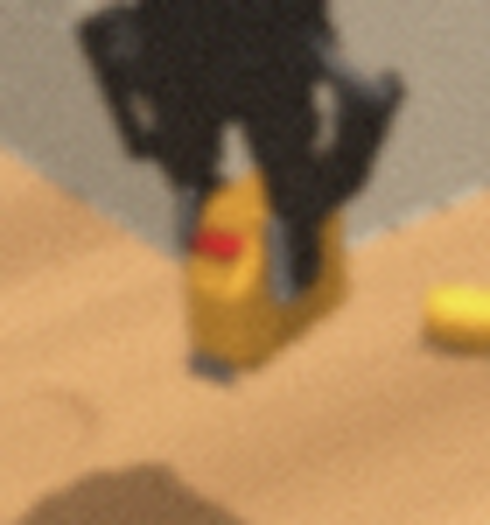

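The metal hook shows at the foot, at (210,368), below the red button at (215,245), so the red end is the hook end. Next, the ring.

jog_arm([
  [0.9, -0.5, -2, 0, 0, 0, 10],
  [0.9, -1, -5, 0, 0, 0, 20],
  [0.9, -1.5, -8, 0, 0, 0, 30],
  [0.9, -2, -11, 0, 0, 0, 40],
  [0.9, -2.5, -14, 1, 0, 0, 50],
  [0.9, -2.6, -16.3, 2, 0, 0, 60],
  [0.9, -2.6, -17.3, 3, 0, 0, 70],
  [0.9, -2.6, -17.3, 4, 0, 0, 80],
  [0.9, -2.6, -17.3, 5, 0, 0, 90],
  [0.9, -2.6, -17.3, 6, 0, 0, 100],
  [0.9, -2.6, -17.3, 7, 0, 0, 110],
  [0.9, -2.6, -17.3, 8, 0, 0, 120],
  [0.9, -2.6, -17.3, 9, 0, 0, 130],
  [0.9, -2.6, -17.3, 10, 0, 0, 140],
  [0.9, -2.6, -17.3, 11, 0, 0, 150],
  [0.9, -2.6, -17.3, 12, 0, 0, 157],
  [0.9, -2.6, -17.3, 12.6, 0, 0, 159.3],
  [0.9, -2.6, -17.3, 12.9, 0, 0, 159.3],
  [0.9, -2.6, -17.3, 12.9, 0, 0, 159.3],
])

```text
time: 8.85
position: [0.5236, -0.0336, 0.0711]
tcp_rot: [0.937, 0.348, -0.0, -0.0]
contact_force: [1.2, -0.6, -2.5]
grip_width: 0.0313
finger_force: 50.2
```

Run:
```python
from h import *
s=monitor.sense();p=s["position"];print(p)
im=optics.read_camera("scene")[:,:,::-1];im2=optics.read_camera("top")[:,:,::-1]
f=lambda i,x,y:cv2.resize(i[y:y+80,x:x+80],None,fx=5,fy=5,interpolation=cv2.INTER_CUBIC)
cv2.imwrite("pics/g.png",np.hstack([f(im,285,145),f(im2,290,140)]))
a=np.radians(40.7);l=np.array([np.cos(a),np.sin(a),0]);w=np.array([-l[1],l[0],0])
q=proj("scene",[p*[1,1,0]+[0,0,p[2]-.029+h]-.039*l+k*.017*w for h in(0,) for k in(-1,1)]);print((q-[285,145])*5)
go([.5228,-.0335,.071],-49.3);
```

```text
[ 0.52363448 -0.03357205  0.07110942]
[[216.28093114 362.96680216]
 [155.34685483 356.40638102]]
t 8.95 shift [-0.07 -0.08  0.05] turn [ 0. -0.  0.]
```

View pics/g.png

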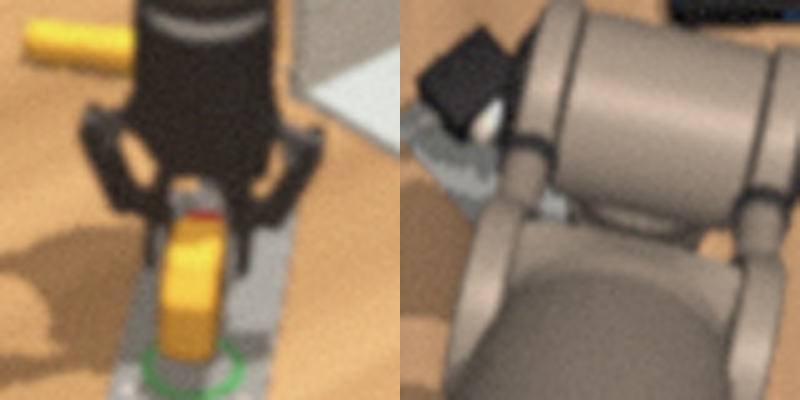

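The scene crop shows the tape upright over the ring, back end towards us, foot at (162,355)–(212,362) as predicted. I'll hold, then turn to the flat side.

jog_arm([
  [0.9, 0, 0, 0, 0, 0, 0],
  [0.9, 0, 0, 0, 0, 0, 0],
  [0.9, 0, 0, 0, 0, 0, 0],
  [0.9, 0, 0, 0, 0, 0, 0],
  [0.9, 0, 0, 0, 0, 0, 0],
  [0.9, 0, 0, 0, 0, 0, 0],
  [0.9, 0, 0, 0, 0, 0, 0],
  [0.9, 0, 0, 0, 0, 0, 0],
  [0.9, 0, 0, 0, 0, 0, 0],
  [0.9, 0, 0, 0, 0, 0, 0],
  [0.9, 0, 0, 0, 0, 0, 0],
  [0.9, 0, 0, 0, 0, 0, 0],
])

```text
time: 10.45
position: [0.5237, -0.0336, 0.0713]
tcp_rot: [0.938, 0.348, 0.0, -0.0]
contact_force: [0.0, 0.2, -3.8]
grip_width: 0.031
finger_force: 50.2
```

jog_arm([
  [0.9, 0, 0, 0, 0, 0, -8],
  [0.9, 0, 0, 0, 0, 0, -18],
  [0.9, 0, 0, 0, 0, 0, -28],
  [0.9, 0, 0, 0, 0, 0, -38],
  [0.9, 0, 0, 0, 0, 0, -48],
  [0.9, 0, 0, 0, 0, 0, -58],
  [0.9, 0, 0, 0, 0, 0, -68],
  [0.9, 0, 0, 0, 0, 0, -78],
  [0.9, 0, 0, 0, 0, 0, -86],
  [0.9, 0, 0, 0, 0, 0, -90],
  [0.9, 0, 0, 0, 0, 0, -90],
  [0.9, 0, 0, 0, 0, 0, -90],
])

```text
time: 11.95
position: [0.5237, -0.0336, 0.0713]
tcp_rot: [0.417, 0.909, 0.0, -0.0]
contact_force: [0.1, -0.8, -3.1]
grip_width: 0.0314
finger_force: 50.4
```

jog_arm([
  [0.9, 0, 0, 0, 0, 0, 0],
  [0.9, 0, 0, 0, 0, 0, 0],
  [0.9, 0, 0, 0, 0, 0, 0],
  [0.9, 0, 0, 0, 0, 0, 0],
  [0.9, 0, 0, 0, 0, 0, 0],
  [0.9, 0, 0, 0, 0, 0, 0],
  [0.9, 0, 0, 0, 0, 0, 0],
  [0.9, 0, 0, 0, 0, 0, 0],
  [0.9, 0, 0, 0, 0, 0, 0],
  [0.9, 0, 0, 0, 0, 0, 0],
  [0.9, 0, 0, 0, 0, 0, 0],
  [0.9, 0, 0, 0, 0, 0, 0],
])

```text
time: 13.45
position: [0.5237, -0.0336, 0.0713]
tcp_rot: [0.417, 0.909, 0.0, 0.0]
contact_force: [-0.5, 0.2, -2.7]
grip_width: 0.0313
finger_force: 50.4
```

jog_arm([
  [0.9, 0, 0, 0, 0, 0, -8],
  [0.9, 0, 0, 0, 0, 0, -18],
  [0.9, 0, 0, 0, 0, 0, -28],
  [0.9, 0, 0, 0, 0, 0, -38],
  [0.9, 0, 0, 0, 0, 0, -48],
  [0.9, 0, 0, 0, 0, 0, -58],
  [0.9, 0, 0, 0, 0, 0, -68],
  [0.9, 0, 0, 0, 0, 0, -78],
  [0.9, 0, 0, 0, 0, 0, -86],
  [0.9, 0, 0, 0, 0, 0, -90],
  [0.9, 0, 0, 0, 0, 0, -90],
  [0.9, 0, 0, 0, 0, 0, -90],
])

```text
time: 14.95
position: [0.5237, -0.0336, 0.0713]
tcp_rot: [-0.347, 0.938, 0.0, 0.0]
contact_force: [0.5, -0.2, -3.6]
grip_width: 0.0313
finger_force: 50.4
```

jog_arm([
  [0.9, 0, 0, 0, 0, 0, 0],
  [0.9, 0, 0, 0, 0, 0, 0],
  [0.9, 0, 0, 0, 0, 0, 0],
  [0.9, 0, 0, 0, 0, 0, 0],
  [0.9, 0, 0, 0, 0, 0, 0],
  [0.9, 0, 0, 0, 0, 0, 0],
  [0.9, 0, 0, 0, 0, 0, 0],
  [0.9, 0, 0, 0, 0, 0, 0],
  [0.9, 0, 0, 0, 0, 0, 0],
  [0.9, 0, 0, 0, 0, 0, 0],
  [0.9, 0, 0, 0, 0, 0, 0],
  [0.9, 0, 0, 0, 0, 0, 0],
])

```text
time: 16.45
position: [0.5237, -0.0336, 0.0713]
tcp_rot: [-0.348, 0.938, 0.0, 0.0]
contact_force: [0.4, 0.4, -2.4]
grip_width: 0.0313
finger_force: 50.4
```

Run:
```python
from h import *
s=monitor.sense();p=s["position"];print(p,s["joint_pos"])
im=optics.read_camera("scene")[:,:,::-1]
f=lambda i,x,y,w:cv2.resize(i[y:y+80,x:x+w],None,fx=5,fy=5,interpolation=cv2.INTER_CUBIC)
cv2.imwrite("pics/i.png",np.hstack([f(im,285,145,70),f(im,340,235,90)]))
y=np.degrees(np.arctan2(*R.from_quat(s["tcp_rot"]).as_matrix()[1::-1,1]));print(y)
go([.498,-.290,.12],110); go([.498,-.290,.0335],110)
q=proj("scene",[[.498,-.29,.004]]);print((q-[340,235])*5+[350,0])
```

```text
[ 0.52367154 -0.03357244  0.07128355] [-2.10184145e-01  5.26231730e-01  1.72827054e+00  1.03821522e-04
  8.87120046e-01 -2.49185327e+00]
130.72625396122845
t 16.5 shift [ 18.68 -17.76  -4.88] turn [ 0.   0.  20.7]
t 16.5 shift [ 18.68 -17.76   3.77] turn [ 0.   0.  20.7]
[[568.8383562  192.48527041]]
```

View pics/i.png

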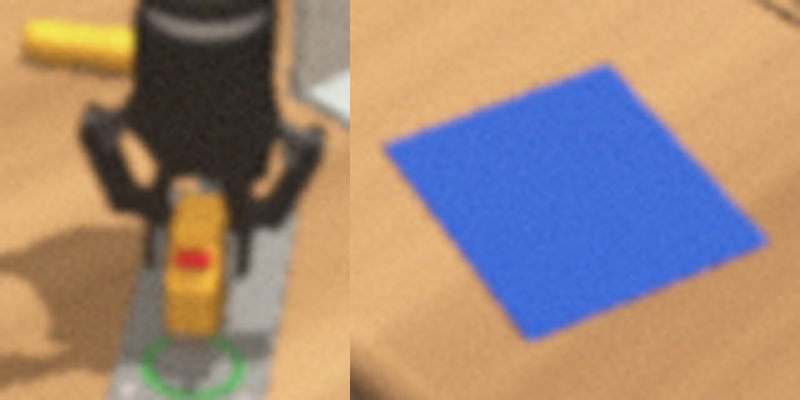

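The tape stands upright with the red button and hook end towards us, so the back faces the lens. The mat's corners put its centre at (572,192), 0.6 px from my estimate. On to the mat.

jog_arm([
  [0.9, 0, 0, -1.5, 0, 0, 0],
  [0.9, 0.5, -0.5, -4, 0, 0, 0],
  [0.9, 3, -2.5, -4.9, 0, 0, 3],
  [0.9, 6, -5.5, -4.9, 0, 0, 7],
  [0.9, 9.5, -9, -4.9, 0, 0, 11],
  [0.9, 13, -12.3, -4.9, 0, 0, 15],
  [0.9, 16, -15.2, -4.9, 0, 0, 18],
  [0.9, 18, -17, -4.9, 0, 0, 20.7],
  [0.9, 18.7, -17.8, -4.5, 0, 0, 20.7],
  [0.9, 18.7, -17.8, -3, 0, 0, 20.7],
  [0.9, 18.7, -17.8, -1, 0, 0, 20.7],
  [0.9, 18.7, -17.8, 1, 0, 0, 20.7],
  [0.9, 18.7, -17.8, 2.5, 0, 0, 20.7],
  [0.9, 18.7, -17.8, 3.2, 0, 0, 20.7],
  [0.9, 18.7, -17.8, 3.5, 0, 0, 20.7],
  [0.9, 18.7, -17.8, 3.6, 0, 0, 20.7],
  [0.9, 18.7, -17.8, 3.6, 0, 0, 20.7],
])

```text
time: 18.62
position: [0.4983, -0.2907, 0.0358]
tcp_rot: [-0.174, 0.985, -0.0, 0.0]
contact_force: [-1.1, -0.2, -2.9]
grip_width: 0.0313
finger_force: 50.3
```

jog_arm([
  [0.9, 0, 0, 0.1, 0, 0, 0],
  [0.9, 0, 0, 0.2, 0, 0, 0],
  [0.9, 0, 0, 0.25, 0, 0, 0],
  [0.9, 0, 0, 0.25, 0, 0, 0],
  [0.9, 0, 0, 0.25, 0, 0, 0],
])

```text
time: 19.25
position: [0.4981, -0.2906, 0.033]
tcp_rot: [-0.174, 0.985, -0.0, 0.0]
contact_force: [-0.8, 0.4, 1.2]
grip_width: 0.0318
finger_force: 50.8
```

jog_arm([
  [0.5, 0, 0, 0, 0, 0, 0],
  [0.4, 0, 0, 0, 0, 0, 0],
  [0.2, 0, 0, 0, 0, 0, 0],
  [0, 0, 0, 0, 0, 0, 0],
  [0, 0, 0, 0, 0, 0, 0],
  [0, 0, 0, 0, 0, 0, 0],
  [0, 0, 0, -0.5, 0, 0, 0],
  [0, 0, 0, -2, 0, 0, 0],
  [0, 0, 0, -5, 0, 0, 0],
  [0, 0, 0, -9, 0, 0, 0],
  [0, 0, 0, -13, 0, 0, 0],
  [0, 0, 0, -15, 0, 0, 0],
  [0, 0, 0, -15, 0, 0, 0],
  [0, 0, 0, -15, 0, 0, 0],
], grip_force=20)

```text
time: 21.0
position: [0.4977, -0.2902, 0.1822]
tcp_rot: [-0.174, 0.985, 0.0, -0.0]
contact_force: [-0.3, -0.5, -0.3]
grip_width: 0.085
finger_force: 0.0
```

Run:
```python
from h import *
s=monitor.sense();print(s["position"],s["grip_width"])
im=optics.read_camera("scene")[:,:,::-1]
cv2.imwrite("pics/k.png",cv2.resize(im[190:310,290:430],None,fx=5,fy=5,interpolation=cv2.INTER_CUBIC))
l=np.array([np.cos(np.radians(200)),np.sin(np.radians(200)),0]);w=np.array([-l[1],l[0],0])
q=proj("scene",[np.array([.498,-.2905,.004])+a*.039*l+b*.017*w for a in(1,-1) for b in(1,-1)]);print((q-[290,190])*5)
```

```text
[ 0.49768115 -0.29016356  0.18222277] 0.08503458318574708
[[471.50266573 483.01715106]
 [407.15608816 456.46575942]
 [529.65071924 381.09218855]
 [467.77228142 356.98833208]]
```

View pics/k.png

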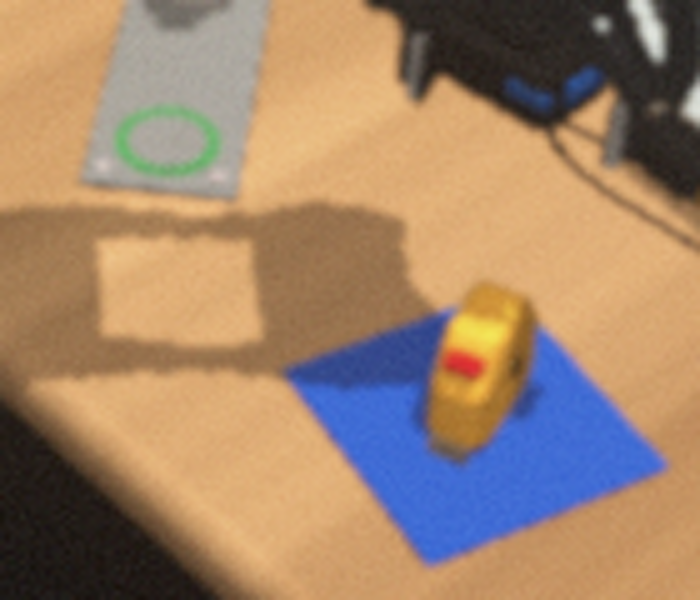

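The tape stands upright on the blue mat, hook at (450,453). Its front foot is about 4 px farther back than predicted, so it may sit off-centre lengthwise. I'll move the arm clear and measure.

Run:
```python
from h import *
go([.38,.15,.30],110)
```

```text
t 21.05 shift [ -4.01  45.39 -11.75] turn [ 0.1 -0.1  0. ]
```

jog_arm([
  [0, 0, 1, -5, 0, 0, 0],
  [0, -1, 4, -10, 0, 0, 0],
  [0, -2, 9, -11.7, 0, 0, 0],
  [0, -2.5, 15, -11.7, 0, 0, 0],
  [0, -3, 21, -11.7, 0, 0, 0],
  [0, -3.5, 27, -11.7, 0, 0, 0],
  [0, -4, 33, -11.7, 0, 0, 0],
  [0, -4, 39, -11.7, 0, 0, 0],
  [0, -4, 43, -11.7, 0, 0, 0],
  [0, -4, 45.4, -11.7, 0, 0, 0],
  [0, -4, 45.4, -11.7, 0, 0, 0],
])

```text
time: 22.42
position: [0.3794, 0.1507, 0.299]
tcp_rot: [-0.175, 0.985, 0.0, -0.001]
contact_force: [0.2, -0.0, -0.8]
grip_width: 0.0854
finger_force: 0.0
```

Run:
```python
from h import *
T=optics.read_camera("top")[:,:,::-1];S=optics.read_camera("scene")[:,:,::-1]
def box(im,n,off,k,c):
    l=np.array([np.cos(np.radians(200)),np.sin(np.radians(200)),0]);w=np.array([-l[1],l[0],0])
    for z in(.004,.07):
        P=[c+[0,0,z]+a*.039*l+b*.017*w for a,b in((1,1),(1,-1),(-1,-1),(-1,1))]
        q=(proj(n,P)-off+.5)*k; cv2.polylines(im,[q.astype(np.int32)],True,(255,255,255) if z>.01 else (0,0,0),1)
    return im
f=lambda i,x,y:cv2.resize(i[y:y+55,x:x+48],None,fx=8,fy=8,interpolation=cv2.INTER_CUBIC)
c=np.array([.498,-.2905,0])
cv2.imwrite("pics/m.png",np.hstack([box(f(T,390,178),"top",[390,178],8,c),box(f(S,362,240),"scene",[362,240],8,c)]))
```

```text
(no output)
```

View pics/m.png

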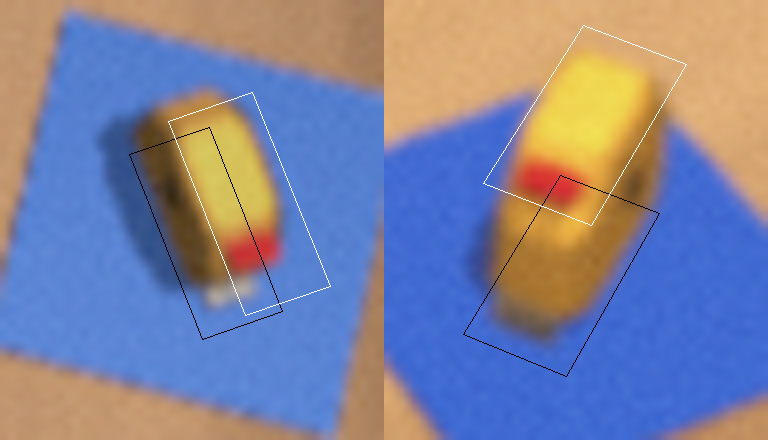

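The overlays show the tape about 3–4 px back from the assumed box along its axis; the hook is at (230,292) in the top crop and (525,325) in the scene crop. I'll measure the offset.

Run:
```python
from h import *
from scipy.optimize import minimize
np.set_printoptions(precision=4,suppress=True)
print("hook",bp("top",418.4,214.2,.008),bp("scene",379.2,280.2,.008))
masks={}
for n,(x,y,w,h) in (("top",(385,170,60,65)),("scene",(360,235,60,60))):
    im=optics.read_camera(n).astype(int); m=np.zeros(im.shape[:2],np.float32)
    s=im[y:y+h,x:x+w]; m[y:y+h,x:x+w]=((s[...,0]-s[...,2]>25)&(s[...,0]>60))
    # restrict to the mat's neighbourhood: keep component nearest the tape
    k,lab,st,ce=cv2.connectedComponentsWithStats(m.astype(np.uint8))
    pr=proj(n,[[.5,-.286,.035]])[0]; l=lab[int(pr[1]),int(pr[0])]; masks[n]=(lab==l).astype(np.uint8); print(n,st[l])
    if st[l,4]>900: print("leak")
def model(v,n):
    x,y,yaw,r,c=v; a=np.radians(yaw); Y=-np.array([np.cos(a),np.sin(a),0]);X=np.array([Y[1],-Y[0],0])
    P=[np.array([x,y,.004])+i*.017*X+j*Y+[0,0,k] for i in(-1,1) for j,k in((-.039,0),(.039-c,0),(.039,c),(.039,.066-r),(.039-r,.066),(-.039+r,.066),(-.039,.066-r))]
    h=cv2.convexHull(((proj(n,P)+.5)*16).astype(np.int32)); m=np.zeros((400*4,640*4),np.uint8)
    cv2.fillPoly(m,[(h//4)],1); return cv2.resize(m.astype(np.float32),(640,400),interpolation=cv2.INTER_AREA)
f=lambda v:sum(np.abs(model(v,n)-masks[n]).sum() for n in masks)+1e4*max(0,-v[3])+1e4*max(0,-v[4])
b=None
for dx in(0,.008,.015):
  o=minimize(f,[.498+.94*dx,-.2905+.34*dx,200,.015,.005],method="Nelder-Mead",options=dict(initial_simplex=[np.array([.498+.94*dx,-.2905+.34*dx,200,.015,.005])+d for d in np.vstack([np.zeros(5),np.diag([.008,.008,8,.008,.006])])],maxiter=400))
  print(o.x,o.fun)
```

```text
hook [ 0.4733 -0.2988  0.008 ] [ 0.4699 -0.3     0.008 ]
top [407 190  18  24 294]
scene [ 360  235   60   46 1850]
leak
[  0.5142  -0.281  207.0064   0.0001   0.0051] 1422.5625
[  0.5148  -0.2809 206.4289   0.       0.0049] 1419.875
[  0.5154  -0.2803 206.1683   0.       0.0094] 1420.6875
```

Run:
```python
from h import *
from scipy.optimize import minimize
np.set_printoptions(precision=4,suppress=True)
masks={}
for n,(x,y,w,h) in (("top",(385,170,60,65)),("scene",(372,240,40,50))):
    im=optics.read_camera(n).astype(float); m=np.zeros(im.shape[:2],np.uint8)
    s=im[y:y+h,x:x+w]; m[y:y+h,x:x+w]=(s[...,2]<(.75 if n=="top" else .42)*s[...,0])
    k,lab,st,ce=cv2.connectedComponentsWithStats(m)
    pr=proj(n,[[.505,-.286,.035]])[0]; l=lab[int(pr[1]),int(pr[0])]; masks[n]=(lab==l).astype(np.uint8); print(n,st[l])
def model(v,n):
    x,y,yaw,r,q,c=v; a=np.radians(yaw); Y=-np.array([np.cos(a),np.sin(a),0]);X=np.array([Y[1],-Y[0],0])
    P=[np.array([x,y,.004])+i*.017*X+j*Y+[0,0,k] for i in(-1,1) for j,k in((-.037,0),(.039-c,0),(.039,c),(.039,.066-r),(.039-r,.066),(-.039+q,.066),(-.037,.066-q))]
    h=cv2.convexHull(((proj(n,P)+.5)*16).astype(np.int32)); m=np.zeros((1600,2560),np.uint8)
    cv2.fillPoly(m,[h//4],1); return cv2.resize(m.astype(np.float32),(640,400),interpolation=cv2.INTER_AREA)
for ns in(("top",),("scene",),("top","scene")):
  f=lambda v:sum(np.abs(model(v,n)-masks[n]).sum() for n in ns)+1e5*sum(max(0,-e)+max(0,e-.03) for e in v[3:])
  s=np.array([.507,-.287,200,.015,.015,.005])
  o=minimize(f,s,method="Nelder-Mead",options=dict(initial_simplex=np.vstack([s,s+np.diag([.006,.006,6,.008,.008,.008])]),maxiter=400))
  print(ns,o.x,o.fun)
s=monitor.sense();go([.508,-.2865,.14],110);go([.508,-.2865,.033],110)
```

```text
top [407 190  18  24 290]
scene [377 246  20  33 441]
('top',) [  0.5071  -0.2871 200.0413   0.0233   0.0148   0.0049] 136.9375
('scene',) [  0.5082  -0.2854 211.4864   0.0218   0.0022   0.001 ] 110.1875
('top', 'scene') [  0.5103  -0.2838 210.5519   0.0239   0.0018   0.007 ] 238.75
t 22.73 shift [  2.86 -45.28  15.96] turn [-0.  -0.  -0.1]
t 22.73 shift [  2.86 -45.28  26.66] turn [-0.  -0.  -0.1]
```

All estimates agree that the tape's middle is about 11 mm towards its back from where I gripped it. There's time in hand, so I'll re-grip at the middle and repeat the inspection properly centred.

jog_arm([
  [0, 0.5, -4, 0, 0, 0, 0],
  [0, 1, -10, 0, 0, 0, 0],
  [0, 1.5, -16, 0, 0, 0, 0],
  [0, 2, -22, 0, 0, 0, 0],
  [0, 2.5, -28, 0, 0, 0, 0],
  [0, 2.8, -34, 0, 0, 0, 0],
  [0, 2.9, -40, 3, 0, 0, 0],
  [0, 2.9, -44, 8, 0, 0, 0],
  [0, 2.9, -45.3, 13, 0, 0, 0],
  [0, 2.9, -45.3, 16, 0, 0, 0],
  [0, 2.9, -45.3, 20, 0, 0, 0],
  [0, 2.9, -45.3, 23, 0, 0, 0],
  [0, 2.9, -45.3, 25, 0, 0, 0],
  [0, 2.9, -45.3, 26.2, 0, 0, 0],
  [0, 2.9, -45.3, 26.6, 0, 0, 0],
  [0, 2.9, -45.3, 26.6, 0, 0, 0],
])

```text
time: 24.72
position: [0.5083, -0.2861, 0.0342]
tcp_rot: [-0.174, 0.985, -0.0, 0.0]
contact_force: [0.3, 0.6, -0.4]
grip_width: 0.0856
finger_force: 0.0
```

jog_arm([
  [0.7, 0, 0, 0, 0, 0, 0],
  [0.7, 0, 0, 0, 0, 0, 0],
  [0.9, 0, 0, 0, 0, 0, 0],
  [0.9, 0, 0, 0, 0, 0, 0],
  [0.9, 0, 0, 0, 0, 0, 0],
  [0.9, 0, 0, 0, 0, 0, 0],
  [0.9, 0, 0, 0, 0, 0, 0],
  [0.9, 0, 0, -0.5, 0, 0, 0],
  [0.9, 0, 0, -2, 0, 0, 0],
  [0.9, 0, 0, -5, 0, 0, 0],
  [0.9, 0, 0, -8, 0, 0, 0],
  [0.9, 0, 0, -9, 0, 0, 0],
  [0.9, 0, 0, -9, 0, 0, 0],
], grip_force=50)

```text
time: 26.35
position: [0.5081, -0.2857, 0.1241]
tcp_rot: [-0.174, 0.985, -0.0, 0.0]
contact_force: [-0.0, 0.3, -3.1]
grip_width: 0.0314
finger_force: 50.0
```

Run:
```python
from h import *
go([.5228,-.0335,.124],-49.3);go([.5228,-.0335,.0715],-49.3)
```

```text
t 26.35 shift [-10.02  23.19   0.  ] turn [  0.    0.  159.3]
t 26.35 shift [-10.02  23.19   5.25] turn [  0.    0.  159.3]
```

jog_arm([
  [0.9, -0.5, 1.5, 0, 0, 0, 10],
  [0.9, -2, 5, 0, 0, 0, 20],
  [0.9, -4, 9, 0, 0, 0, 30],
  [0.9, -6, 13, 0, 0, 0, 40],
  [0.9, -8, 17.5, 0, 0, 0, 50],
  [0.9, -9.5, 21.5, 0, 0, 0, 60],
  [0.9, -10, 23.2, 0, 0, 0, 70],
  [0.9, -10, 23.2, 0, 0, 0, 80],
  [0.9, -10, 23.2, 0, 0, 0, 90],
  [0.9, -10, 23.2, 0, 0, 0, 100],
  [0.9, -10, 23.2, 0, 0, 0, 110],
  [0.9, -10, 23.2, 1, 0, 0, 120],
  [0.9, -10, 23.2, 2, 0, 0, 130],
  [0.9, -10, 23.2, 3, 0, 0, 140],
  [0.9, -10, 23.2, 4, 0, 0, 150],
  [0.9, -10, 23.2, 5, 0, 0, 157],
  [0.9, -10, 23.2, 5.2, 0, 0, 159.3],
  [0.9, -10, 23.2, 5.2, 0, 0, 159.3],
  [0.9, -10, 23.2, 5.2, 0, 0, 159.3],
])

```text
time: 28.72
position: [0.5222, -0.0335, 0.0712]
tcp_rot: [0.937, 0.348, -0.0, -0.0]
contact_force: [0.4, -0.8, -2.3]
grip_width: 0.0313
finger_force: 50.0
```

jog_arm([
  [0.9, 0, 0, 0, 0, 0, 0],
  [0.9, 0, 0, 0, 0, 0, 0],
  [0.9, 0, 0, 0, 0, 0, 0],
  [0.9, 0, 0, 0, 0, 0, 0],
  [0.9, 0, 0, 0, 0, 0, 0],
  [0.9, 0, 0, 0, 0, 0, 0],
  [0.9, 0, 0, 0, 0, 0, 0],
  [0.9, 0, 0, 0, 0, 0, 0],
  [0.9, 0, 0, 0, 0, 0, 0],
  [0.9, 0, 0, 0, 0, 0, 0],
  [0.9, 0, 0, 0, 0, 0, 0],
  [0.9, 0, 0, 0, 0, 0, 0],
])

```text
time: 30.22
position: [0.5226, -0.0336, 0.0718]
tcp_rot: [0.938, 0.348, 0.0, -0.0]
contact_force: [-0.5, -0.6, -2.2]
grip_width: 0.031
finger_force: 50.0
```

jog_arm([
  [0.9, 0, 0, 0, 0, 0, -8],
  [0.9, 0, 0, 0, 0, 0, -18],
  [0.9, 0, 0, 0, 0, 0, -28],
  [0.9, 0, 0, 0, 0, 0, -38],
  [0.9, 0, 0, 0, 0, 0, -48],
  [0.9, 0, 0, 0, 0, 0, -58],
  [0.9, 0, 0, 0, 0, 0, -68],
  [0.9, 0, 0, 0, 0, 0, -78],
  [0.9, 0, 0, 0, 0, 0, -86],
  [0.9, 0, 0, 0, 0, 0, -90],
  [0.9, 0, 0, 0, 0, 0, -90],
  [0.9, 0, 0, 0, 0, 0, -90],
])

```text
time: 31.72
position: [0.5226, -0.0336, 0.0718]
tcp_rot: [0.418, 0.909, 0.0, 0.0]
contact_force: [0.3, -0.7, -3.9]
grip_width: 0.0312
finger_force: 50.2
```

jog_arm([
  [0.9, 0, 0, 0, 0, 0, 0],
  [0.9, 0, 0, 0, 0, 0, 0],
  [0.9, 0, 0, 0, 0, 0, 0],
  [0.9, 0, 0, 0, 0, 0, 0],
  [0.9, 0, 0, 0, 0, 0, 0],
  [0.9, 0, 0, 0, 0, 0, 0],
  [0.9, 0, 0, 0, 0, 0, 0],
  [0.9, 0, 0, 0, 0, 0, 0],
  [0.9, 0, 0, 0, 0, 0, 0],
  [0.9, 0, 0, 0, 0, 0, 0],
  [0.9, 0, 0, 0, 0, 0, 0],
  [0.9, 0, 0, 0, 0, 0, 0],
])

```text
time: 33.22
position: [0.5226, -0.0336, 0.0718]
tcp_rot: [0.417, 0.909, 0.0, 0.0]
contact_force: [0.6, 0.2, -3.6]
grip_width: 0.0314
finger_force: 50.2
```

jog_arm([
  [0.9, 0, 0, 0, 0, 0, -8],
  [0.9, 0, 0, 0, 0, 0, -18],
  [0.9, 0, 0, 0, 0, 0, -28],
  [0.9, 0, 0, 0, 0, 0, -38],
  [0.9, 0, 0, 0, 0, 0, -48],
  [0.9, 0, 0, 0, 0, 0, -58],
  [0.9, 0, 0, 0, 0, 0, -68],
  [0.9, 0, 0, 0, 0, 0, -78],
  [0.9, 0, 0, 0, 0, 0, -86],
  [0.9, 0, 0, 0, 0, 0, -90],
  [0.9, 0, 0, 0, 0, 0, -90],
  [0.9, 0, 0, 0, 0, 0, -90],
])

```text
time: 34.72
position: [0.5226, -0.0335, 0.0718]
tcp_rot: [-0.347, 0.938, 0.0, 0.0]
contact_force: [0.0, -0.3, -2.7]
grip_width: 0.0312
finger_force: 50.2
```

jog_arm([
  [0.9, 0, 0, 0, 0, 0, 0],
  [0.9, 0, 0, 0, 0, 0, 0],
  [0.9, 0, 0, 0, 0, 0, 0],
  [0.9, 0, 0, 0, 0, 0, 0],
  [0.9, 0, 0, 0, 0, 0, 0],
  [0.9, 0, 0, 0, 0, 0, 0],
  [0.9, 0, 0, 0, 0, 0, 0],
  [0.9, 0, 0, 0, 0, 0, 0],
  [0.9, 0, 0, 0, 0, 0, 0],
  [0.9, 0, 0, 0, 0, 0, 0],
  [0.9, 0, 0, 0, 0, 0, 0],
  [0.9, 0, 0, 0, 0, 0, 0],
])

```text
time: 36.22
position: [0.5226, -0.0335, 0.0718]
tcp_rot: [-0.348, 0.937, 0.0, 0.0]
contact_force: [0.1, 0.1, -3.2]
grip_width: 0.0316
finger_force: 50.2
```

Run:
```python
from h import *
go([.499,-.290,.12],110);go([.499,-.290,.034],110)
```

```text
t 36.23 shift [ 18.52 -17.89  -4.82] turn [ 0.   0.  20.7]
t 36.23 shift [ 18.52 -17.9    3.78] turn [ 0.   0.  20.7]
```

jog_arm([
  [0.9, 0, 0, -1.5, 0, 0, 0],
  [0.9, 0.5, -0.5, -4, 0, 0, 0],
  [0.9, 3, -2.5, -4.9, 0, 0, 3],
  [0.9, 6, -5.5, -4.9, 0, 0, 7],
  [0.9, 9.5, -9, -4.9, 0, 0, 11],
  [0.9, 13, -12.3, -4.9, 0, 0, 15],
  [0.9, 16, -15.2, -4.9, 0, 0, 18],
  [0.9, 18, -17, -4.9, 0, 0, 20.7],
  [0.9, 18.5, -17.9, -4.5, 0, 0, 20.7],
  [0.9, 18.5, -17.9, -3, 0, 0, 20.7],
  [0.9, 18.5, -17.9, -1, 0, 0, 20.7],
  [0.9, 18.5, -17.9, 1, 0, 0, 20.7],
  [0.9, 18.5, -17.9, 2.5, 0, 0, 20.7],
  [0.9, 18.5, -17.9, 3.2, 0, 0, 20.7],
  [0.9, 18.5, -17.9, 3.5, 0, 0, 20.7],
  [0.9, 18.5, -17.9, 3.65, 0, 0, 20.7],
  [0.9, 18.5, -17.9, 3.75, 0, 0, 20.7],
  [0.9, 18.5, -17.9, 3.75, 0, 0, 20.7],
  [0.9, 18.5, -17.9, 3.75, 0, 0, 20.7],
])

```text
time: 38.6
position: [0.4993, -0.29, 0.0345]
tcp_rot: [-0.174, 0.985, -0.0, 0.0]
contact_force: [-0.0, -0.0, -2.5]
grip_width: 0.0314
finger_force: 50.0
```

jog_arm([
  [0.9, 0, 0, 0.05, 0, 0, 0],
  [0.9, 0, 0, 0.1, 0, 0, 0],
  [0.9, 0, 0, 0.1, 0, 0, 0],
  [0.9, 0, 0, 0.1, 0, 0, 0],
])

```text
time: 39.1
position: [0.4994, -0.29, 0.0344]
tcp_rot: [-0.174, 0.985, -0.0, 0.0]
contact_force: [-2.1, 1.5, 5.2]
grip_width: 0.0311
finger_force: 51.3
```

In contact with the mat. Release, rise and move clear.

jog_arm([
  [0.5, 0, 0, 0, 0, 0, 0],
  [0.4, 0, 0, 0, 0, 0, 0],
  [0.2, 0, 0, 0, 0, 0, 0],
  [0, 0, 0, 0, 0, 0, 0],
  [0, 0, 0, 0, 0, 0, 0],
  [0, 0, 0, 0, 0, 0, 0],
  [0, 0, 0, -0.5, 0, 0, 0],
  [0, 0, 0, -2, 0, 0, 0],
  [0, 0, 0, -5, 0, 0, 0],
  [0, 0, 0, -10, 0, 0, 0],
  [0, 0, 0, -15, 0, 0, 0],
  [0, 0, 0, -20, 0, 0, 0],
  [0, 0, 0, -25, 0, 0, 0],
  [0, -2, 6, -26, 0, 0, 0],
  [0, -3, 12, -26, 0, 0, 0],
  [0, -3.5, 18, -26, 0, 0, 0],
  [0, -4, 24, -26, 0, 0, 0],
  [0, -4, 30, -26, 0, 0, 0],
  [0, -4, 34, -26, 0, 0, 0],
  [0, -4, 34, -26, 0, 0, 0],
], grip_force=20)

```text
time: 41.6
position: [0.4193, 0.0452, 0.2947]
tcp_rot: [-0.176, 0.984, -0.0, 0.001]
contact_force: [0.8, -0.4, -1.0]
grip_width: 0.0856
finger_force: 0.0
```

Run:
```python
from h import *
s=monitor.sense();print(s["time"],s["position"],s["contact_force"])
T=optics.read_camera("top")[:,:,::-1];S=optics.read_camera("scene")[:,:,::-1]
f=lambda i,x,y:cv2.resize(i[y:y+70,x:x+75],None,fx=5,fy=5,interpolation=cv2.INTER_CUBIC)
cv2.imwrite("pics/n.png",np.hstack([f(T,378,170),f(S,345,240)]))
l=np.array([np.cos(np.radians(200)),np.sin(np.radians(200)),0])
q=[.499,-.290,.008]+.04*l
print("hook expected",(proj("top",q)-[378,170])*5,(proj("scene",q)-[345,240])*5+[375,0])
```

```text
41.6 [0.41931127 0.04520507 0.2946982 ] [ 0.77171316 -0.40268607 -1.04096397]
hook expected [[210.3679046  240.00044308]] [[539.80743369 213.89592309]]
```

View pics/n.png

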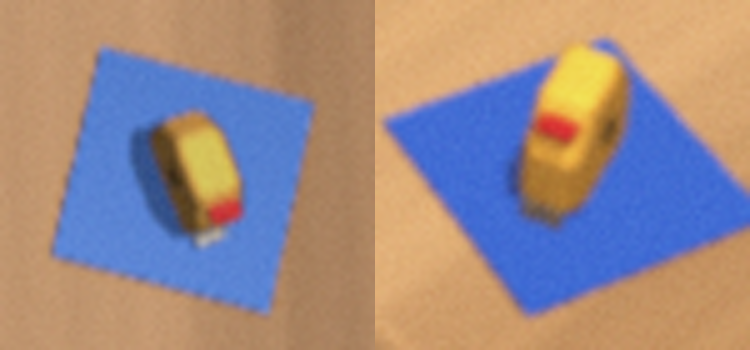

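The tape stands upright in the middle of the mat. Its hook is at (209,239) in the top crop and (542,215) in the scene crop, as expected, and the arm is clear.

```bash
python3 -c "
from rig import workorder;print(workorder.sign_off())"
```

```text
the job is handed in; nothing more can be done
None
```

I showed the tape to the lens hook end, flat side, then back end, set it upright in the middle of the blue mat and handed the job in at about 42 s. I did the showing sequence twice, because the first grip was about 11 mm off-centre along the tape; the second was centred.

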